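# Check a caster wheel for bearing play and refit its guard

## Robot

A 6-joint arm with a two-finger parallel gripper is mounted at the origin on the work surface. World frame = base frame: x ahead of the robot, y to its left, z up, the work surface at z = 0. Lengths are in m, angles in rad, forces in N, time in s.
With the tool pointing down it reaches from about 0.425 to 0.95 m from the base axis. Payload 3.5 kg.
Tool frame: the origin (TCP) lies midway between the tips of the shut fingers; the grasp point (between the pads) lies 19 mm behind it (ctrl.pinch_z is the distance from the TCP to the grasp point, in m); z points along the fingers, y is the line along which they close (so a half turn about z gives the same grasp; the last joint's range is limited). The gripper opens to 85 mm and grips with 20 to 120 N. Pads are 22 mm wide; open, the fingers measure 114 mm over their backs; the gripper's body (76 mm by 85 mm) begins 54 mm behind the grasp point. The pads swing forward as they close: fully open they stand 13 mm farther back than shut.
Start: joints at [0.992, 0.286, 1.577, -0, 1.279, -0.15], TCP at [0.281, 0.614, 0.231] pointing down, gripper open.
Joint ranges: [-2.77, 2.77], [-0.9, 2.22], [0.21, 2.48], [-1.53, 4.67], [0.24, 2.81], [-2.84, 2.84]. Speed limits (rad/s): [2.79, 2.79, 3.14, 3.14, 3.14, 3.14].

## Interface

Orientations are given as a unit quaternion [x, y, z, w].
In Python, from plant import get_state, viewer, sign_off, ctrl gives the robot as it stands. The module is installed in compiled form; this text tells all that it offers.
- The arm moves only by the shell command python3 -m handwheel 'ROWS' [FORCE]. ROWS is JSON, a list that holds one entry, the list of rows, each a list of 5 numbers: the finger opening in m, from 0 to 0.0854, then the shift along the tool's x, y, z in m, then the turn about the tool's z in degrees. In form: [[[claw, x, y, z, spin], ...]]. A call has 1 to 12 rows; each row shifts and turns the commanded pose from where the row before left it, along the tool's axes as they then stand; what a row does not reach is not made up. A row lasts 1/12 s, in which the tool goes at most 41.7 mm and 7.16 degrees, less where a joint would pass 70% of its speed; a pose out of reach is approached as far as the arm can. A call is refused whole if a number of a shift passes 0.0417 or a number of a turn 7.16, either way. A call with a gripper value outside its range is refused whole. The fingers move at their own pace and stop on an object; FORCE is the grip in N (left out, the last holds). Time passes only in rows, so rows that do not move let the fingers close. It gives the time, the measured TCP pose, the force, the opening and the grip force at its end, in the units of the state.
- get_state(): the state, without advancing time (a new reading comes with each control period).
- viewer.read_camera(name): name is "scene" or "top" or "wrist"; returns the picture (480x640x3 uint8, blue, green, red); there is no depth.
- viewer.camera_params(name): a dict with "fov_y" (degrees; the focal length in pixels is half the picture's height over the tangent of half this angle, whatever the lens; pixels are square), "cx", "cy" (the principal point, pixels), "xyz" and "attitude" of the camera in the world; the wrist camera has in their place "hand_eye" (4x4, takes a point from camera to tool coordinates, whose origin is the TCP and whose axes are the flange's). Camera axes: x right, y up, looking along -z (the intrinsics and any distortion apply to the point x, -y, -z); pixel columns grow to the right and rows downward; lengths in m; the calibration is good to about 2 mm. A picture is of the moment at which its call begins: read the wrist's pose just before it. camera_params takes no time and is no camera call.
- sign_off(): hands the job in; it is judged then, once.
Trained networks look in the newest picture that a camera, given by its name, has taken for a name from the list of things; names that differ only in an ending like _2 or _b are one class to them, and where a whole thing is asked for, a point or a joint stands for the part that bears it (a point fixed in the world has none). Each returns a list of dicts, best first, with "confidence" (0 to 1); they miss things now and then, are a little off and sometimes report something else, mostly with a low value. They report only what shows in the picture. A call takes as long as a camera call. They do not tell look-alikes from the thing itself.
- viewer.look_for(camera, name): "extent" ([left, top, width, height] as shares, 0 to 1, of the picture: columns of its width, rows of its height, round what is visible of it).
- viewer.outline_of(camera, name): "mask" (480x640 bool, what is visible of it) and "extent" ([left, top, width, height] as shares, 0 to 1, of the picture: columns of its width, rows of its height, round what is visible of it).
- viewer.pinpoint(camera, name): "xy" ([column, row] as shares, 0 to 1, of the picture: columns of its width, rows of its height: a listed point, or the origin of a listed thing).
The state is a dict: "time": time; "qpos": joint angles; "dq": joint speeds; "joint_efforts": joint torques, N m; "eef_pos": TCP position; "tcp_rot": TCP orientation; "contact_force": force on the tool from outside, world axes, zero at the start; "wrist_torque": the same for the moment, N m; "opening": opening from 0.0 (shut) to 1.0 (fully open); "finger_force": force on a finger pad.
Only numpy, scipy, OpenCV 4.12 (cv2) and the standard library are available. Lean on these libraries where they do the work, as an engineer would, in place of code of your own. Each camera call takes 0.05 s, during which the arm holds its last target. There are 200 camera calls.

## Task

Check the worn cart wheel on the bench stand for bearing play: by the top of its tyre, rock it along its axle right up against the end of its play, first away from the cleat rail, then towards the rail, then away again. Then hook the sheet-metal guard's slanted rear strip over the stand's cleat rail, its front sheet facing outwards (away from the wheel), and let it drop fully home so that it hangs straight and centred by itself. Keep the guard upright and do not knock the other things about.

Things in the scene. Friction and masses are not known exactly. Their poses are not given: they have to be found in the camera images.
- stand: Fixed bench stand; origin on the table under the middle of its steel base plate (240 along x, 140 along y, 10 thick). x points from the wheel to the cleat rail (the front), y along the rail, z up. A grey bracket (50 wide, 115 high) at x -100 carries the wheel on a stub axle along x. A grey stop bar (height 42 to 54, front face at x +66.5) keeps the hung guard upright.
- cleat (a point): Middle of the cleat lip's top edge, at x +64, height 112 of the stand. The cleat rail is a steel bar 110 long in y, 10 thick, front face at x +50, top at 112, on two posts. The 4 mm thick lip rises from the rail's face at height 89, leaning outwards 0.55 rad from vertical: between rail and lip lies a V-groove, open upwards, 12 wide at the top.
- wheel: Caster wheel with black tyre, diameter 125, 32 wide along its axle, tread edges rounded over the outer 6 mm. Origin at its centre, x along the axle; it also spins freely about x. The tyre's top is 157 above the table; 35 mm is free on both sides of it.
- wheel_centre (a point): Centre of the wheel, on the axle, 95 mm above the table, at x -45 of the stand. x along the axle, leaning with the wheel; does not spin.
- wheel_rock (a joint): Lean (rad) of the wheel in its worn bearing, about the stand's y axis through the wheel's centre: positive = tyre top moved towards the cleat rail, negative = away. Hard ends of the play at -0.10 and +0.10 (6 mm each way at the tyre's top). It moves with about 1 N at the tyre's top and stays where it is left; the end is felt as a sharp rise of force (press with some 5 to 15 N).
- guard: Loose sheet-metal guard, about 0.35 kg, standing on the table. Origin: middle of the bottom edge of the front sheet's rear face; x out of its front, z up. Sheet 160 wide (y), 105 high, 4 thick; side flanges reach 45 back (152 apart inside). Behind it a strip 90 wide, 4 thick slants back and down 0.55 rad from vertical, from (x 0, height 95) to its free edge (x -15.7, height 69.4).
- guard_grip (a point): Grasp point on the guard's black grip block (14 thick in x, 50 wide in y, from the sheet up to 152 high), at x +2, y 0, height 132 of the guard; pinch it from above across its 14 mm thickness.
- guard_home (a point): On the stand, with its axes: where the guard's origin lies when it hangs fully home (x +67.7, y 0, height 30.5 of the stand), guard's axes parallel to the stand's. The strip's free edge enters the cleat's V-groove from above and slides down the lip to the rail.
- spray_can: Bystander: upright can, 54 diameter, 110 high, between the stand and the guard.
- big_socket: Bystander: upright steel socket, 28 diameter, 38 high, in front of the stand.
- hub_nut: Bystander: flanged nut, 40 diameter, 22 high, in front of the guard.
There are look-alikes about, which are no part of the job. Leave any blue look-alike of the guard alone.

How it is judged:
By the outcome, as a careful person would: the job done as asked, in the order asked, and still so for the second after the job is handed in, with the robot touching nothing.
It also fails if it takes over 58 s, if anything falls off the work surface, if the arm or the gripper's body presses on something with over 40 N, if the wrist force passes 120 N, or if a joint passes its speed limit or range.

## Working session

There is one attempt and no reset: what is moved stays moved. The work goes in short steps, Python scripts to look and compute and a shell command to move; the robot and the scene stay as the last step left them, time stands still between calls to the robot, and variables do not carry over. Pictures are saved under pics/ and viewed, at most 10 in all, crops included, and the job is handed in when it is done.

```bash
mkdir -p pics; cat > h.py <<'E'
import numpy as np, cv2
from scipy.spatial.transform import Rotation as R
from plant import get_state, viewer, sign_off, ctrl
E
python3 - <<'E'
from h import *
s=get_state(); print(s, ctrl.pinch_z)
for n in ["scene","top","wrist"]:
    print(n, viewer.camera_params(n))
    cv2.imwrite(f"pics/{n}0.png", viewer.read_camera(n))
for n in ["scene","top"]:
    for k in ["cleat","wheel_centre","guard_home","guard_grip","guard","stand","spray_can","big_socket","hub_nut"]:
        print(n,k,[(np.round(np.array(d["xy"])*[640,480],1),round(d["confidence"],2)) for d in viewer.pinpoint(n,k)])
E
```

```text
{'time': 0.0, 'qpos': array([ 9.92014662e-01,  2.87186365e-01,  1.57819403e+00,  1.31881426e-05,
        1.27858823e+00, -1.50000497e-01]), 'dq': array([-8.37020231e-04,  1.81575245e-05,  1.04963044e-03, -8.83391708e-04,
       -5.11004836e-04,  2.04798597e-04]), 'joint_efforts': array([-3.99178534e-04, -4.06000972e+01, -2.92619634e+01, -2.02844212e-04,
        5.87258226e-03,  9.83607521e-06]), 'eef_pos': array([0.28024454, 0.61334817, 0.22992415]), 'tcp_rot': array([ 2.12753717e-01,  9.77105135e-01, -1.10773411e-03, -4.29272679e-04]), 'contact_force': array([0.8266606 , 0.04973087, 0.16678743]), 'wrist_torque': array([ 0.02610847, -0.01066262, -0.02425055]), 'finger_force': 0.0, 'opening': 1.0044592811256887} 0.0187
scene {'fov_y': 53.50445702108002, 'cx': 311.577984272369, 'cy': 242.8773906833961, 'xyz': array([0.85227884, 0.5671312 , 0.71636169]), 'attitude': array([0.11297719, 0.39612463, 0.87236338, 0.26325569])}
top {'fov_y': 44.032540248047006, 'cx': 322.84052941750326, 'cy': 237.38517125966817, 'xyz': array([ 0.30940304, -0.01296189,  1.52877745]), 'attitude': array([ 0.0379
[... 927 characters left out ...]
.8]), 0.56)]
scene big_socket [(array([290.1, 398.1]), 0.93)]
scene hub_nut []
top cleat [(array([235.4, 203.6]), 0.57)]
top wheel_centre [(array([224.1, 245.6]), 0.94), (array([237.1, 199.8]), 0.62)]
top guard_home [(array([414.4, 213.8]), 0.74), (array([236.4, 202.7]), 0.7)]
top guard_grip [(array([455.9, 278.3]), 0.92), (array([420.5, 203.7]), 0.73), (array([458.4, 369.9]), 0.62)]
top guard [(array([444.5, 362. ]), 0.97), (array([440.2, 279.7]), 0.64), (array([418.3, 211. ]), 0.63)]
top stand [(array([233.1, 230.8]), 0.83)]
top spray_can [(array([317.6, 208.1]), 0.71), (array([237.8, 202.7]), 0.45)]
top big_socket [(array([244. , 174.1]), 0.43)]
top hub_nut [(array([412.7, 174.3]), 0.51)]
```

View pics/scene0.png

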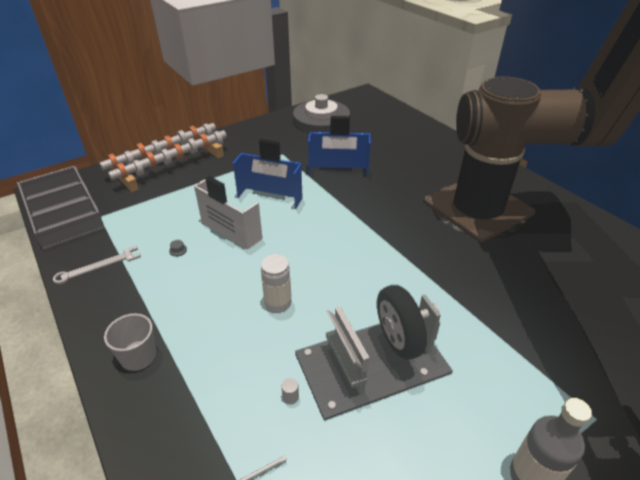

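View pics/top0.png

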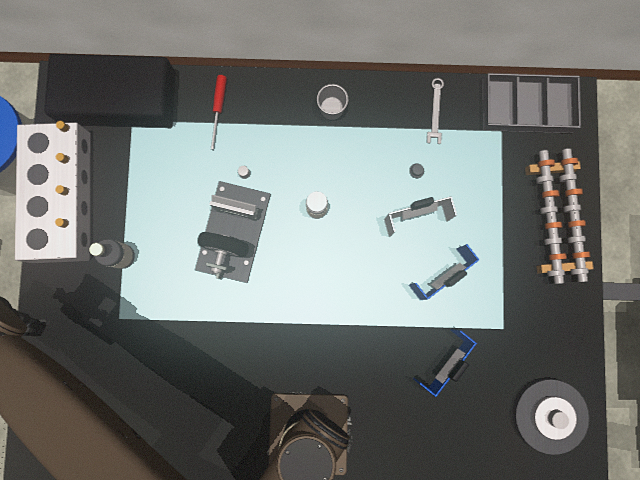

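The grey guard is at about (418,210) in the top view and (228,215) in the scene view. The blue look-alikes are nearer the robot. The stand is at about (233,231) in the top view, with its cleat rail away from the robot, and the can is at (317,205).

```bash
cat >> h.py <<'E'
def cam(n,s=None):
    p=viewer.camera_params(n); f=240/np.tan(np.radians(p["fov_y"]/2))
    if n=="wrist":
        s=s or get_state(); T=np.eye(4);T[:3,:3]=R.from_quat(s["tcp_rot"]).as_matrix();T[:3,3]=s["eef_pos"]
        M=T@p["hand_eye"]; A,c=M[:3,:3],M[:3,3]
    else: A,c=R.from_quat(p["attitude"]).as_matrix(),p["xyz"]
    return f,p["cx"],p["cy"],A,c
def proj(C,P):
    f,cx,cy,A,c=C; q=(np.atleast_2d(P)-c)@A
    return np.c_[cx+f*q[:,0]/-q[:,2], cy+f*q[:,1]/q[:,2]]
def ray(C,uv):
    f,cx,cy,A,c=C; d=A@np.array([(uv[0]-cx)/f,-(uv[1]-cy)/f,-1]); return c,d/np.linalg.norm(d)
def onz(C,uv,z):
    c,d=ray(C,uv); return c+d*(z-c[2])/d[2]
def tri(Cs,uvs):
    M=np.zeros((3,3));b=np.zeros(3);L=[ray(C,u) for C,u in zip(Cs,uvs)]
    for c,d in L: P=np.eye(3)-np.outer(d,d);M+=P;b+=P@c
    X=np.linalg.solve(M,b); return X,[np.linalg.norm((np.eye(3)-np.outer(d,d))@(X-c)) for c,d in L]
def rz(a): return R.from_euler("z",a).as_matrix()
E
python3 - <<'E'
from h import *
S,T=cam("scene"),cam("top"); np.set_printoptions(precision=4,suppress=True)
for k,a,b in [("stand",(371.3,363.2),(233.1,230.8)),("cleat",(341.9,336.3),(235.4,203.6)),("home",(339.8,367.1),(236.4,202.7)),("wc",(397.7,319.8),(224.1,245.6)),("grip",(214.5,191),(420.5,203.7)),("guard",(222.1,236),(418.3,211)),("can",(279.1,303.8),(317.6,208.1))]:
    print(k,*tri([S,T],[a,b]))
print("top corners",[onz(T,u,.01) for u in [(222,181),(270,194),(247,282),(196,269)]])
print("scene corners",[onz(S,u,.01) for u in [(297,355),(324,410),(450,367)]])
print("guard flange backs, z .105?",[onz(T,u,.1) for u in [(388,213),(450,199),(391,235),(456,217)]])
print([onz(T,(317,204),.11),onz(T,(243.5,171.5),.038),onz(T,(417,171),.022)])
for n in ["top","scene"]:
    im=viewer.read_camera(n)
    c=[im[165:295,180:340],im[150:250,370:480]][0] if n=="top" else im[270:420,280:460]
    cv2.imwrite(f"pics/{n}crop.png",cv2.resize(c,None,fx=4,fy=4,interpolation=2))
E
```

```text
stand [ 0.5002  0.2083 -0.0032] [np.float64(0.00039261766674029215), np.float64(0.0003926176667401583)]
cleat [0.5554 0.1912 0.0951] [np.float64(2.497873836917018e-05), np.float64(2.4978738369236386e-05)]
home [0.5669 0.1999 0.0298] [np.float64(0.0027054887013784404), np.float64(0.0027054887013784933)]
wc [0.4534 0.2135 0.0895] [np.float64(0.001922067193084598), np.float64(0.0019220671930846268)]
grip [ 0.5661 -0.2587  0.122 ] [np.float64(0.0028721996347838646), np.float64(0.00287219963478405)]
guard [ 0.5668 -0.2744 -0.0161] [np.float64(0.0021989471944736287), np.float64(0.002198947194473925)]
can [ 0.5654 -0.0083 -0.0078] [np.float64(0.0023710475111120466), np.float64(0.0023710475111121663)]
top corners [array([0.6285, 0.2408, 0.01  ]), array([0.5978, 0.1149, 0.01  ]), array([0.3683, 0.1649, 0.01  ]), array([0.3979, 0.2963, 0.01  ])]
scene corners [array([0.605 , 0.1287, 0.01  ]), array([0.6248, 0.2423, 0.01  ]), array([0.3985, 0.2965, 0.01  ])]
guard flange backs, z .105? [array([ 0.5422, -0.1819,  0.1   ]), array([ 0.5812, -0.3333,  0.1   ]), array([ 0.4883, -0.1899,  0.1   ]), array([ 0.5371, -0.3481,  0.1   ])]
[array([ 0.5576, -0.0082,  0.11  ]), array([0.649 , 0.1824, 0.038 ]), array([ 0.6673, -0.2648,  0.022 ])]
```

View pics/topcrop.png

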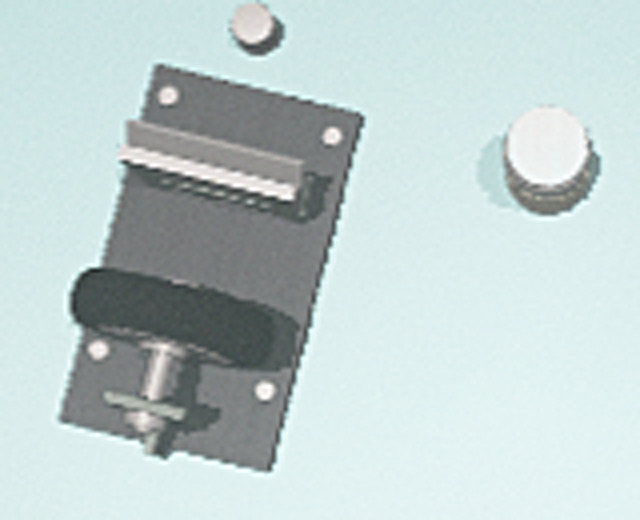

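The plate corners are clear, at full-image pixels (219,181), (271,194), (247.5,283) and (195,270). Stand is about (0.499, 0.205), yaw about -0.22. Guard is about (0.56, -0.265), yaw about +0.25. Next I raise the tool and move over the wheel.

```bash
python3 -m handwheel '[[[0.0854,0,0,-0.04,0],[0.0854,-0.02,-0.02,-0.03,0],[0.0854,-0.028,-0.025,-0.012,0],[0.0854,-0.029,-0.026,0,0],[0.0854,-0.029,-0.026,0,0],[0.0854,-0.029,-0.026,0,0],[0.0854,-0.029,-0.026,0,0],[0.0854,-0.029,-0.026,0,0],[0.0854,-0.029,-0.026,0,0],[0.0854,-0.029,-0.026,0,0],[0.0854,-0.029,-0.026,0,0],[0.0854,-0.029,-0.026,0,0]]]' 30
python3 -m handwheel '[[[0.06,0,0,0,7.1],[0.045,0,0,0,7.1],[0.045,0,0,0,7.1],[0.045,0,0,0,7.1],[0.045,0,0,0,7.1],[0.045,0,0,0,7.1],[0.045,0,0,0,7.1],[0.045,0,0,0,7.1],[0.045,0,0,0,7.1],[0.045,0,0,0,7.1],[0.045,0,0,0,7.0],[0.045,0,0,0,0]]]'
python3 - <<'E'
from h import *
np.set_printoptions(precision=4,suppress=True)
s=get_state(); im=viewer.read_camera("wrist"); cv2.imwrite("pics/w1.png",im); W=cam("wrist",s)
print(s["eef_pos"],R.from_quat(s["tcp_rot"]).as_matrix(),s["opening"],s["contact_force"])
# overlay of model
st=np.array([.499,.205]);a=-.222
def w(P): return np.array(P)@rz(a).T+[*st,0]
pts=w([[.12,.07,.01],[.12,-.07,.01],[-.12,-.07,.01],[-.12,.07,.01],[.064,.055,.112],[.064,-.055,.112],[.05,.055,.112],[.05,-.055,.112],[-.045+.016,0,.1575],[-.045-.016,0,.1575]])
for p in proj(W,pts):
    if abs(p).max()<2000: cv2.circle(im,tuple(int(v) for v in p),3,(0,0,255),-1)
cv2.imwrite("pics/w1o.png",im)
for k in ["cleat","wheel_centre","stand","guard_home"]:
    print(k,[(np.array(d["xy"])*[640,480],d["confidence"]) for d in viewer.pinpoint("wrist",k)])
E
```

```text
time: 2.15
eef_pos: [0.4459, 0.2299, 0.3137]
tcp_rot: [0.213, 0.977, 0.0, 0.0]
contact_force: [0.5, -0.3, 0.8]
opening: 0.996
finger_force: 0.0
time: 3.15
eef_pos: [0.4456, 0.2317, 0.3135]
tcp_rot: [0.781, 0.625, 0.0, 0.0]
contact_force: [0.3, -1.5, 0.3]
opening: 0.529
finger_force: 0.0
[0.4456 0.2317 0.3135] [[ 0.2196  0.9756  0.0002]
 [ 0.9756 -0.2196  0.0001]
 [ 0.0002  0.0002 -1.    ]] 0.5291739740580874 [ 0.3432 -1.4972  0.3042]
cleat [(array([441.6  , 215.184]), 0.59)]
wheel_centre []
stand [(array([362.176, 197.424]), 0.63)]
guard_home [(array([421.312, 199.008]), 0.89)]
```

View pics/w1o.png

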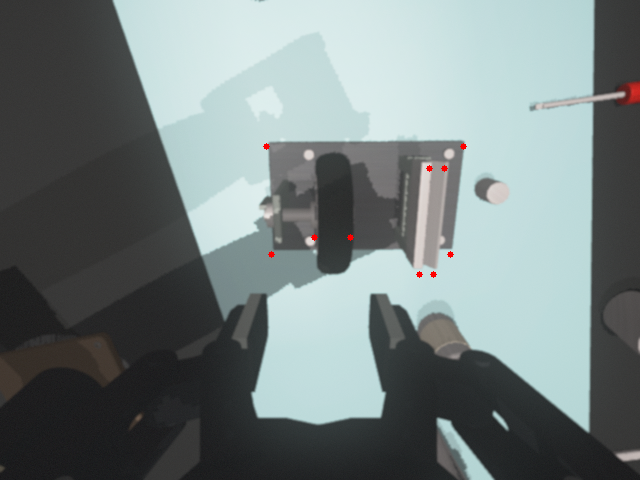

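The overlay sits about 5 px too low. The plate corners actually show at (270,141), (463,141), (454,249) and (275,249). I'll fit the stand pose with all three views.

```bash
python3 - <<'E'
from h import *
from scipy.optimize import least_squares
np.set_printoptions(precision=4,suppress=True)
W,T,S=cam("wrist"),cam("top"),cam("scene")
cor=np.array([[-.12,.07,.01],[.12,.07,.01],[.12,-.07,.01],[-.12,-.07,.01]])
ow=np.array([(270,141),(463,141),(454,249),(275,249)]); ot=np.array([(195,270),(219.2,181.2),(271,194),(247.5,282.7)])
os_=np.array([(450,367),(324,410),(297,355)])
w=lambda P,p: np.array(P)@rz(p[2]).T+[p[0],p[1],0]
fw=lambda p:(proj(W,w(cor,p))-ow).ravel(); ft=lambda p:(proj(T,w(cor,p))-ot).ravel(); fs=lambda p:(proj(S,w(cor[:3],p))-os_).ravel()
for n,f in [("w",fw),("t",ft),("s",fs),("all",lambda p:np.r_[fw(p),1.8*ft(p),1.2*fs(p)])]:
    r=least_squares(f,[.5,.2,-.22]); print(n,r.x,r.fun)
p=r.x
print(proj(W,w([[.064,.055,.112],[.064,-.055,.112],[.05,.055,.112],[.05,-.055,.112],[-.045,0,.1575],[-.045,0,.095]],p)))
print("wheel",w([[-.045,0,.095]],p),"home",w([[.0677,0,.0305]],p))
im=cv2.imread("pics/w1.png"); cv2.imwrite("pics/w1c.png",cv2.resize(im[120:290,250:480],None,fx=3.4,fy=3.4,interpolation=2))
E
```

```text
w [ 0.5033  0.2113 -0.2131] [-1.4228  0.3327  3.2507 -0.7707 -0.6436  0.0751 -1.3693  0.9903]
t [ 0.4969  0.2056 -0.2153] [-0.3748  0.22   -0.1088 -0.5159  0.2662 -0.4799  0.2219  0.7337]
s [ 0.498   0.2053 -0.1943] [ 2.2298 -1.0462  0.7385  5.5353 -3.172  -6.6772]
all [ 0.5001  0.2082 -0.2108] [-3.4988  3.7388  0.6662  2.1565 -2.7165  2.4938 -3.0222  3.8056 -2.0837
 -1.5498 -2.3166 -2.9856 -1.5551 -3.3487 -0.9176 -1.0685  3.2492  2.2483
 -0.5433  8.2096 -3.6973 -7.2613]
[[444.9145 164.9102]
 [434.2324 271.2616]
 [430.263  165.0257]
 [420.9092 271.3574]
 [332.4895 234.7025]
 [330.1792 217.2578]]
wheel [[0.4561 0.2177 0.095 ]] home [[0.5663 0.1941 0.0305]]
```

View pics/w1c.png

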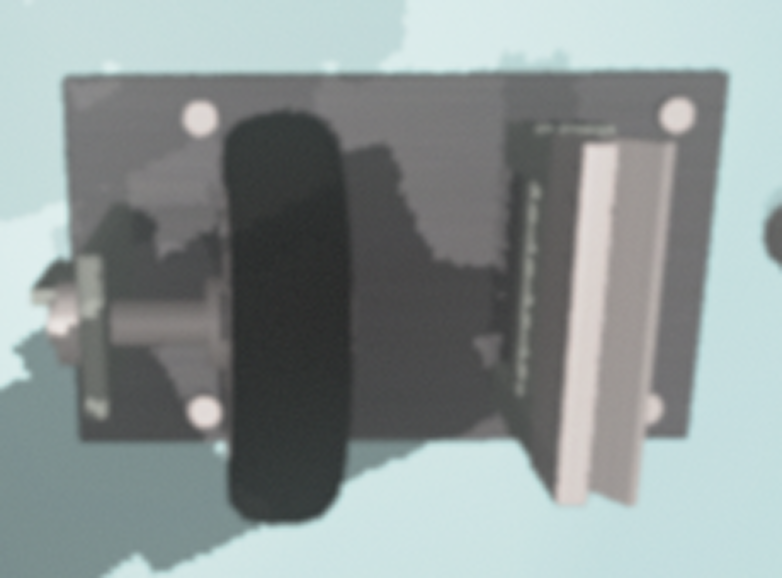

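The rail and lip edges are clear: lip outer edge runs (448.5,162.6) to (436.2,268.5), and the tyre is centred at column 335. The wrist-only fit agrees with these. I'll straddle the tyre using that fit.

```bash
python3 -m handwheel '[[[0.06,-0.004,0.008,0,-0.4],[0.06,-0.004,0.008,0.02,0],[0.06,0,0,0.04,0],[0.06,0,0,0.03,0],[0.06,0,0,0,0],[0.06,0,0,0,0]]]'
python3 - <<'E'
from h import *
s=get_state();print(s["opening"]*.0854,s["contact_force"]); im=viewer.read_camera("wrist"); cv2.imwrite("pics/w2.png",im)
E
```

```text
time: 3.9
eef_pos: [0.4589, 0.2198, 0.2219]
tcp_rot: [0.778, 0.628, -0.002, -0.001]
contact_force: [-0.0, 0.3, 0.7]
opening: 0.703
finger_force: 0.0
0.06001809623781438 [-0.01101437  0.29637424  0.72418614]
```

View pics/w2.png

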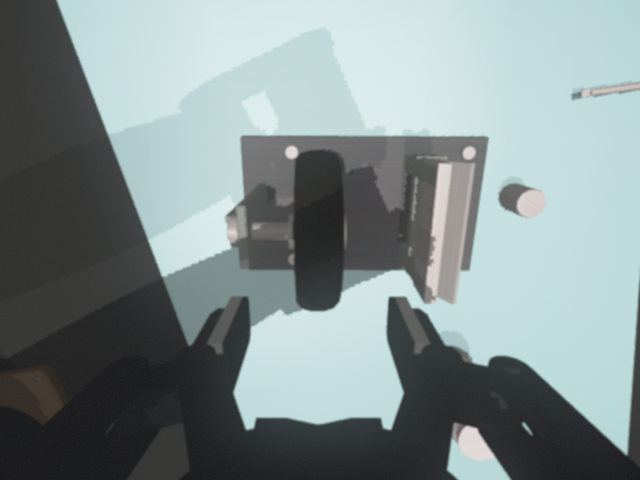

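The tyre (columns 295–344) is centred between the fingertips, whose midpoint is column 319. Descending.

```bash
python3 -m handwheel '[[[0.06,0,0,0.03,0],[0.06,0,0,0.03,0],[0.06,0,0,0.025,0],[0.06,0,0,0.01,0],[0.06,0,0,0,0],[0.06,0,0,0,0]]]'
python3 -m handwheel '[[[0.06,0,-0.005,0,0],[0.06,0,-0.004,0,0],[0.06,0,-0.001,0,0],[0.06,0,-0.001,0,0],[0.06,0,0,0,0],[0.06,0,0,0,0]]]'
python3 - <<'E'
from h import *
for k in ["wheel_centre","wheel"]: print([(np.array(d["xy"])*[640,480],d["confidence"]) for d in viewer.pinpoint("scene",k)])
E
```

```text
time: 4.45
eef_pos: [0.4611, 0.2208, 0.1305]
tcp_rot: [0.778, 0.628, 0.001, 0.001]
contact_force: [0.5, 0.5, 0.1]
opening: 0.704
finger_force: 0.0
time: 4.95
eef_pos: [0.4489, 0.2229, 0.1287]
tcp_rot: [0.778, 0.628, 0.0, 0.0]
contact_force: [-0.3, 0.5, 0.3]
opening: 0.703
finger_force: 0.0
[(array([398.784, 320.4  ]), 0.73)]
[(array([403.776, 320.688]), 0.95)]
```

```bash
for i in 1; do :; done
python3 -m handwheel '[[[0.06,0,-0.002,0,0],[0.06,0,-0.002,0,0],[0.06,0,0,0,0],[0.06,0,0,0,0]]]'
python3 -m handwheel '[[[0.06,0,-0.002,0,0],[0.06,0,0,0,0],[0.06,0,0,0,0]]]'
python3 -m handwheel '[[[0.06,0,-0.002,0,0],[0.06,0,0,0,0],[0.06,0,0,0,0]]]'
```

```text
time: 5.38
eef_pos: [0.4449, 0.2236, 0.1283]
tcp_rot: [0.778, 0.628, 0.0, 0.0]
contact_force: [-0.7, -0.5, 0.0]
opening: 0.702
finger_force: 0.1
time: 5.63
eef_pos: [0.4433, 0.224, 0.1287]
tcp_rot: [0.778, 0.628, 0.0, 0.0]
contact_force: [1.5, -1.9, 1.0]
opening: 0.704
finger_force: 0.7
time: 5.88
eef_pos: [0.4415, 0.2245, 0.1288]
tcp_rot: [0.778, 0.628, 0.001, 0.0]
contact_force: [2.6, -0.8, 2.2]
opening: 0.701
finger_force: 1.1
```

```bash

python3 -m handwheel '[[[0.06,0,-0.002,0,0],[0.06,0,0,0,0],[0.06,0,0,0,0]]]'
python3 -m handwheel '[[[0.06,0,-0.0015,0,0],[0.06,0,0,0,0],[0.06,0,0,0,0]]]'
```

```text
time: 6.13
eef_pos: [0.4397, 0.225, 0.1289]
tcp_rot: [0.778, 0.628, 0.001, 0.0]
contact_force: [3.4, -0.4, 2.9]
opening: 0.702
finger_force: 1.8
time: 6.38
eef_pos: [0.4392, 0.2251, 0.129]
tcp_rot: [0.778, 0.628, 0.002, 0.002]
contact_force: [6.0, -2.2, 1.1]
opening: 0.701
finger_force: 3.4
```

```bash

python3 -m handwheel '[[[0.06,0,-0.001,0,0],[0.06,0,0,0,0],[0.06,0,0,0,0]]]'
python3 -m handwheel '[[[0.06,0,-0.001,0,0],[0.06,0,0,0,0],[0.06,0,0,0,0]]]'
```

```text
time: 6.63
eef_pos: [0.439, 0.2251, 0.129]
tcp_rot: [0.778, 0.628, 0.003, 0.002]
contact_force: [8.1, -2.0, 0.1]
opening: 0.706
finger_force: 4.4
time: 6.88
eef_pos: [0.4387, 0.2252, 0.1291]
tcp_rot: [0.778, 0.628, 0.003, 0.003]
contact_force: [10.8, -2.1, -1.0]
opening: 0.701
finger_force: 5.4
```

End of play felt (11 N, almost no motion). Now towards the rail.

```bash

python3 -m handwheel '[[[0.06,0,0.01,0,0],[0.06,0,0.012,0,0],[0.06,0,0.005,0,0],[0.06,0,0.002,0,0],[0.06,0,0.002,0,0],[0.06,0,0.002,0,0],[0.06,0,0.001,0,0],[0.06,0,0,0,0],[0.06,0,0,0,0]]]'
python3 -m handwheel '[[[0.06,0,0.002,0,0],[0.06,0,0.002,0,0],[0.06,0,0,0,0],[0.06,0,0,0,0]]]'
```

```text
time: 7.63
eef_pos: [0.4684, 0.2184, 0.1281]
tcp_rot: [0.778, 0.628, -0.0, -0.0]
contact_force: [-0.9, -0.4, 0.0]
opening: 0.702
finger_force: 0.6
time: 7.97
eef_pos: [0.4729, 0.2176, 0.1285]
tcp_rot: [0.778, 0.628, 0.0, 0.0]
contact_force: [-0.8, 0.3, 1.6]
opening: 0.701
finger_force: 0.8
```

```bash

python3 -m handwheel '[[[0.06,0,0.002,0,0],[0.06,0,0.001,0,0],[0.06,0,0,0,0],[0.06,0,0,0,0]]]'
python3 -m handwheel '[[[0.06,0,0.0015,0,0],[0.06,0,0.0005,0,0],[0.06,0,0,0,0],[0.06,0,0,0,0]]]'
```

```text
time: 8.3
eef_pos: [0.4753, 0.2171, 0.1284]
tcp_rot: [0.778, 0.628, -0.0, -0.001]
contact_force: [-4.8, 0.4, 3.3]
opening: 0.704
finger_force: 2.5
time: 8.63
eef_pos: [0.4757, 0.217, 0.1283]
tcp_rot: [0.778, 0.628, -0.002, -0.002]
contact_force: [-8.8, 2.0, 6.7]
opening: 0.705
finger_force: 4.8
```

```bash

python3 -m handwheel '[[[0.06,0,0.001,0,0],[0.06,0,0,0,0],[0.06,0,0,0,0]]]'
python3 -m handwheel '[[[0.06,0,-0.01,0,0],[0.06,0,-0.012,0,0],[0.06,0,-0.005,0,0],[0.06,0,-0.002,0,0],[0.06,0,-0.002,0,0],[0.06,0,-0.002,0,0],[0.06,0,-0.002,0,0],[0.06,0,-0.002,0,0],[0.06,0,-0.002,0,0],[0.06,0,0,0,0],[0.06,0,0,0,0]]]'
```

```text
time: 8.88
eef_pos: [0.4758, 0.217, 0.1283]
tcp_rot: [0.778, 0.628, -0.003, -0.003]
contact_force: [-10.3, 1.7, 8.0]
opening: 0.705
finger_force: 5.9
time: 9.8
eef_pos: [0.441, 0.2247, 0.1288]
tcp_rot: [0.778, 0.628, 0.001, 0.0]
contact_force: [1.5, -1.0, 2.1]
opening: 0.705
finger_force: 1.1
```

```bash

python3 -m handwheel '[[[0.06,0,-0.002,0,0],[0.06,0,-0.002,0,0],[0.06,0,-0.001,0,0],[0.06,0,0,0,0],[0.06,0,0,0,0]]]'
python3 -m handwheel '[[[0.06,0,-0.001,0,0],[0.06,0,-0.0005,0,0],[0.06,0,0,0,0],[0.06,0,0,0,0]]]'
```

```text
time: 10.22
eef_pos: [0.4388, 0.2251, 0.129]
tcp_rot: [0.778, 0.628, 0.003, 0.003]
contact_force: [10.1, -2.4, -2.6]
opening: 0.702
finger_force: 5.2
time: 10.55
eef_pos: [0.4384, 0.2252, 0.1291]
tcp_rot: [0.778, 0.628, 0.005, 0.004]
contact_force: [14.3, -2.8, -4.3]
opening: 0.704
finger_force: 6.8
```

Third push done (14 N). I'll back the finger off, lift and go over the guard.

```bash

python3 -m handwheel '[[[0.06,0,0.007,0,0],[0.06,0,0.01,0,0],[0.06,0,0.002,0,0],[0.06,0,0,-0.01,0],[0.06,0,0,-0.035,0],[0.0854,0,0,-0.04,0],[0.0854,0,0,-0.04,0],[0.0854,0,0,-0.04,0],[0.0854,0,0,-0.03,0],[0.0854,0,0,0,0]]]'
python3 -m handwheel '[[[0.0854,-0.0375,0.017,0,0],[0.0854,-0.0375,0.017,0,0],[0.0854,-0.0375,0.017,0,0],[0.0854,-0.0375,0.017,0,0],[0.0854,-0.0375,0.017,0,0],[0.0854,-0.0375,0.017,0,0],[0.0854,-0.0375,0.017,0,0],[0.0854,-0.0375,0.017,0,0],[0.0854,-0.0375,0.017,0,0],[0.0854,-0.0375,0.017,0,0],[0.0854,-0.0375,0.017,0,0],[0.0854,-0.0375,0.017,0,0]]]'
python3 -m handwheel '[[[0.0854,0,0,0,-6.7],[0.0854,0,0,0,-6.7],[0.0854,0,0,0,-6.7],[0.0854,0,0,0,-6.7],[0.0854,0,0,0,0],[0.0854,0,0,0,0]]]'
python3 - <<'E'
from h import *
np.set_printoptions(precision=4,suppress=True)
s=get_state(); im=viewer.read_camera("wrist"); cv2.imwrite("pics/w3.png",im); W=cam("wrist",s)
print(s["eef_pos"],R.from_quat(s["tcp_rot"]).as_matrix())
for k in ["guard","guard_grip"]:
    print(k,[(np.array(d["xy"])*[640,480],d["confidence"]) for d in viewer.pinpoint("wrist",k)])
E
```

```text
time: 11.38
eef_pos: [0.4547, 0.2229, 0.3326]
tcp_rot: [0.778, 0.628, 0.006, 0.003]
contact_force: [1.1, 0.4, 0.7]
opening: 1.0
finger_force: 0.0
time: 12.38
eef_pos: [0.5568, -0.2622, 0.3228]
tcp_rot: [0.778, 0.628, -0.0, -0.001]
contact_force: [1.1, -0.4, -0.7]
opening: 1.001
finger_force: 0.0
time: 12.88
eef_pos: [0.5569, -0.2604, 0.3228]
tcp_rot: [0.612, 0.791, 0.0, -0.001]
contact_force: [0.5, 0.8, -0.7]
opening: 1.004
finger_force: 0.0
[ 0.5569 -0.2604  0.3228] [[-0.25    0.9683 -0.0013]
 [ 0.9683  0.25    0.0012]
 [ 0.0015 -0.0009 -1.    ]]
guard [(array([184.896, 212.88 ]), 0.81), (array([324.928, 188.208]), 0.66), (array([ 20.8 , 176.88]), 0.56)]
guard_grip [(array([133.376, 241.008]), 0.96), (array([330.624, 208.704]), 0.55)]
```

View pics/w3.png

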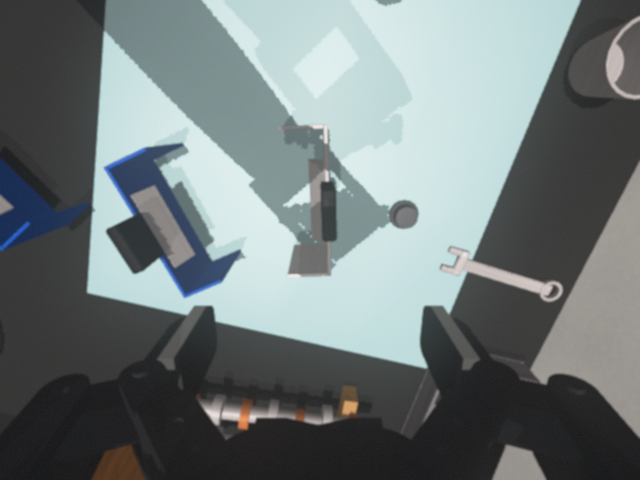

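The grey guard is upright between the fingers. Its black block spans columns 321–336, rows 182–241, and its sheet runs from (329,125) to (330,275). Its yaw matches the tool's.

```bash
python3 - <<'E'
from h import *
np.set_printoptions(precision=4,suppress=True)
W=cam("wrist"); im=cv2.imread("pics/w3.png")
g=im[170:255,305:350].max(2); m=(g<55).astype(np.uint8)
n,l,st,c=cv2.connectedComponentsWithStats(m); i=1+st[1:,4].argmax()
pts=np.argwhere(l==i)[:,::-1]+[305,170]; r=cv2.minAreaRect(pts.astype(np.float32)); print(st[i],r)
print("block ctr at z .152",onz(W,r[0],.152))
for u in [(329,125),(330,275)]: print("sheet top",onz(W,u,.105))
cr=cv2.resize(im[110:290,265:365],None,fx=3.3,fy=3.3,interpolation=2); cv2.imwrite("pics/w3c.png",cr)
E
```

```text
Traceback (most recent call last):
ValueError: attempt to get argmax of an empty sequence
```

```bash
python3 - <<'E'
from h import *
np.set_printoptions(precision=4,suppress=True)
W=cam("wrist"); im=cv2.imread("pics/w3.png")
for u in [(329,182),(329,241),(321,210),(336.5,210)]: print("block top",onz(W,u,.152))
for u in [(329,125),(330,275)]: print("sheet top",onz(W,u,.105))
cr=cv2.resize(im[110:290,265:365],None,fx=3.3,fy=3.3,interpolation=2); cv2.imwrite("pics/w3c.png",cr)
E
```

```text
block top [ 0.5595 -0.2265  0.152 ]
block top [ 0.5737 -0.2796  0.152 ]
block top [ 0.559  -0.2529  0.152 ]
block top [ 0.5727 -0.2493  0.152 ]
sheet top [ 0.5483 -0.1797  0.105 ]
sheet top [ 0.5904 -0.332   0.105 ]
```

View pics/w3c.png

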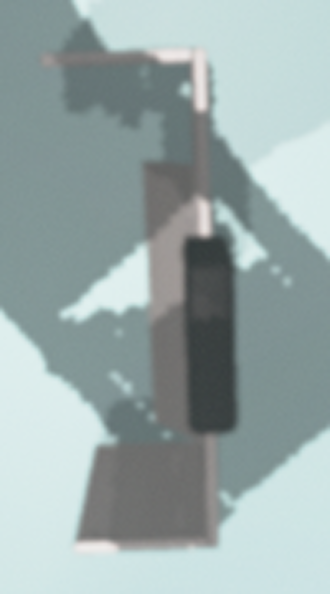

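Guard's block centre ≈ (0.567, -0.2555), yaw ≈ 0.275. Descending to grasp it.

```bash

python3 -m handwheel '[[[0.0854,0.0023,0.011,0.02,-1.2],[0.0854,0,0,0.04,0],[0.0854,0,0,0.04,0],[0.0854,0,0,0.04,0],[0.0854,0,0,0.035,0],[0.0854,0,0,0.025,0],[0.0854,0,0,0.008,0],[0.0854,0,0,0,0],[0.0854,0,0,0,0]]]'
python3 -m handwheel '[[[0.05,0,0,0,0],[0.03,0,0,0,0],[0.02,0,0,0,0],[0.01,0,0,0,0],[0.0,0,0,0,0],[0,0,0,0,0],[0,0,0,0,0]]]' 80
python3 - <<'E'
from h import *
cv2.imwrite("pics/w4.png",viewer.read_camera("wrist"))
E
```

```text
time: 13.78
eef_pos: [0.568, -0.2563, 0.1165]
tcp_rot: [0.603, 0.798, 0.0, 0.001]
contact_force: [0.5, 0.8, 0.3]
opening: 1.003
finger_force: 0.0
time: 14.37
eef_pos: [0.5675, -0.2564, 0.116]
tcp_rot: [0.603, 0.798, -0.0, 0.0]
contact_force: [-2.1, -0.9, 3.0]
opening: 0.155
finger_force: 78.7
```

View pics/w4.png

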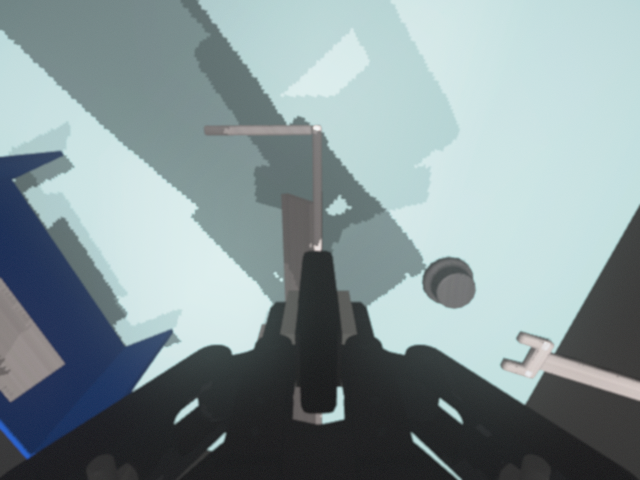

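The block is held between the pads (rows 250–412), opening 13 mm, and the guard stands straight. I'll compute its offset in the grip and refit the stand pose using the rail edges and the felt wheel centre.

```bash
python3 - <<'E'
from h import *
from scipy.optimize import least_squares
np.set_printoptions(precision=4,suppress=True)
s=get_state(); W=cam("wrist",s); A=R.from_quat(s["tcp_rot"]).as_matrix()
for u in [(321,130),(317,130),(315,130)]: print("corner rel TCP in tool axes",(onz(W,u,.105)-s["eef_pos"])@A)
print("tool y yaw",np.arctan2(A[1,1],A[0,1]))
p=viewer.camera_params("wrist");H=p["hand_eye"];f=240/np.tan(np.radians(p["fov_y"]/2))
def cw(pos,q):
    T=np.eye(4);T[:3,:3]=R.from_quat(q).as_matrix();T[:3,3]=pos;M=T@H;return f,p["cx"],p["cy"],M[:3,:3],M[:3,3]
c1=cw([.4456,.2317,.3135],[.781,.625,0,0]); c2=cw([.4589,.2198,.2219],[.778,.628,0,0])
mod=np.array([[-.12,.07,.01],[.12,.07,.01],[.12,-.07,.01],[-.12,-.07,.01],[.064,.055,.112],[.064,-.055,.112],[.05,.055,.112],[.05,-.055,.112]])
o1=np.array([(270,141),(463.5,141),(453,248.5),(274,249),(448.5,162.6),(436.2,268.5),(431.5,161),(422,268.5)])
o2=np.array([(243,136),(488,136),(470,269),(242,268),(473,162),(456,303)])
w=lambda P,x: np.array(P)@rz(x[2]).T+[x[0],x[1],0]
f1=lambda x:(proj(c1,w(mod,x))-o1).ravel(); f2=lambda x:(proj(c2,w(mod[:6],x))-o2).ravel()
for n,g in [("1",f1),("2",f2),("both",lambda x:np.r_[f1(x),f2(x)])]:
    r=least_squares(g,[.5,.2,-.22],loss="soft_l1"); print(n,r.x,"\n",r.fun.reshape(-1,2).T, "wheel",w([[-.045,0,.095]],r.x),"home",w([[.0677,0,.0305]],r.x))
E
```

```text
corner rel TCP in tool axes [0.078  0.0024 0.011 ]
corner rel TCP in tool axes [0.078  0.0008 0.011 ]
corner rel TCP in tool axes [ 0.078 -0.     0.011]
tool y yaw 0.2765329060735733
1 [ 0.5033  0.2106 -0.2209] 
 [[-1.5953  2.463  -0.3531 -0.9809 -0.7493 -0.1193  1.5729  0.736 ]
 [-0.0344 -0.2475  0.9717  0.6573 -1.1011 -0.1017  0.5146 -0.088 ]] wheel [[0.4594 0.2204 0.095 ]] home [[0.5694 0.1957 0.0305]]
2 [ 0.5038  0.2108 -0.2152] 
 [[-3.2582  1.361  -0.048   6.2898  0.2518 -1.5703]
 [-0.7351 -0.2818  1.4211  2.0782 -0.14   -0.2553]] wheel [[0.4598 0.2204 0.095 ]] home [[0.5699 0.1963 0.0305]]
both [ 0.5035  0.2108 -0.2182] 
 [[-1.6156  2.496  -0.0472 -0.7192 -0.6914  0.2102  1.6217  1.0579 -3.339
   1.2298 -0.5427  5.8344  0.0493 -2.1545]
 [ 0.0455 -0.7163  0.5835  0.7227 -1.5277 -0.4549  0.1281 -0.4081 -1.035
   0.1931  1.7945  1.8405  0.255   0.0495]] wheel [[0.4596 0.2205 0.095 ]] home [[0.5696 0.1961 0.0305]]
```

```bash

python3 -m handwheel '[[[0,0,0,-0.01,0],[0,0,0,-0.025,0],[0,0,0,-0.04,0],[0,0,0,-0.04,0],[0,0,0,-0.035,0],[0,0,0,-0.02,0],[0,0,0,-0.005,0],[0,0,0,0,0]]]'
python3 -m handwheel '[[[0,0.015,0.0045,0,0],[0,0.030,0.0090,0,0],[0,0.036,0.0108,0,0],[0,0.038,0.0113,0,0],[0,0.038,0.0113,0,0],[0,0.038,0.0113,0,0],[0,0.038,0.0113,0,0],[0,0.038,0.0113,0,0],[0,0.038,0.0113,0,0],[0,0.038,0.0113,0,0],[0,0.036,0.0108,0,0],[0,0.030,0.0090,0,0]]]'
python3 -m handwheel '[[[0,0.0158,0.0050,0,2],[0,0.004,0.0012,0,5],[0,0,0,0,7],[0,0,0,0,7],[0,0,0,0,5],[0,0,0,0,2.3],[0,0,0,0,0],[0,0,0,0,0]]]'
python3 - <<'E'
from h import *
s=get_state();A=R.from_quat(s["tcp_rot"]).as_matrix();print(s["eef_pos"],A,np.arctan2(A[1,1],A[0,1]),"tool shift to target",(np.array([.5737,.1973,.2])-s["eef_pos"])@A)
E
```

```text
time: 15.08
eef_pos: [0.5678, -0.2561, 0.2919]
tcp_rot: [0.603, 0.798, 0.0, 0.001]
contact_force: [-0.0, 0.1, -4.1]
opening: 0.156
finger_force: 78.4
time: 16.08
eef_pos: [0.5706, 0.1782, 0.2861]
tcp_rot: [0.602, 0.798, -0.002, -0.003]
contact_force: [0.6, -0.3, -3.4]
opening: 0.154
finger_force: 78.2
time: 16.75
eef_pos: [0.5723, 0.196, 0.287]
tcp_rot: [0.779, 0.627, -0.002, -0.002]
contact_force: [-0.1, 0.3, -2.6]
opening: 0.153
finger_force: 78.3
[0.57233618 0.19601378 0.28703196] [[ 2.14353691e-01  9.76740028e-01 -5.60481067e-03]
 [ 9.76754439e-01 -2.14360404e-01 -6.18687847e-04]
 [-1.80574666e-03 -5.34190568e-03 -9.99984102e-01]] -0.21604009620916054 tool shift to target [0.00170582 0.0015213  0.08702214]
```

```bash

python3 -m handwheel '[[[0,0.0017,0.0015,0.02,0],[0,0,0,0.035,0],[0,0,0,0.03,0],[0,0,0,0.015,0],[0,0,0,0.006,0],[0,0,0,0,0],[0,0,0,0,0],[0,0,0,0,0]]]'
python3 - <<'E'
from h import *
np.set_printoptions(precision=4,suppress=True)
s=get_state();A=R.from_quat(s["tcp_rot"]).as_matrix();print(A[:,2],np.arctan2(A[1,1],A[0,1]),"shift to target",(np.array([.5737,.1973,.1765])-s["eef_pos"])@A)
w=viewer.read_camera("wrist");sc=viewer.read_camera("scene")
cv2.imwrite("pics/w5.png",w);cv2.imwrite("pics/s5.png",sc)
a=cv2.resize(w,(400,300)); b=cv2.resize(sc[230:430,270:470],(400,400),interpolation=2); c=cv2.resize(w[80:330,380:640],(400,385)) 
m=np.zeros((600,800,3),np.uint8); m[:300,:400]=a; m[:400,400:]=b; cc=cv2.resize(w[100:250,220:420],(400,300),interpolation=2); m[300:,:400]=cc
cv2.imwrite("pics/m5.png",m)
E
```

```text
time: 17.42
eef_pos: [0.5769, 0.1973, 0.1864]
tcp_rot: [0.78, 0.626, 0.002, 0.001]
contact_force: [0.1, -0.4, -3.8]
opening: 0.157
finger_force: 78.2
[ 0.0034  0.0006 -1.    ] -0.2173264989870589 shift to target [-0.0007 -0.0031  0.0098]
```

View pics/m5.png

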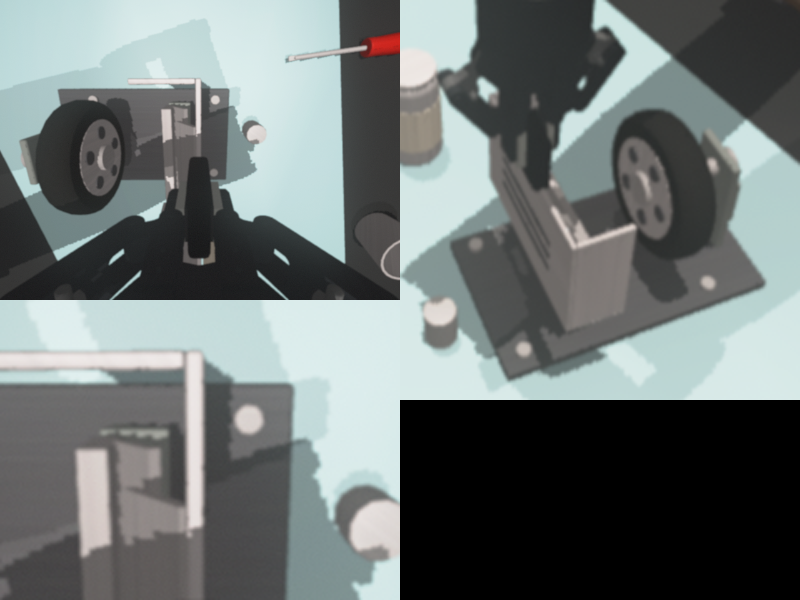

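The montage shows the guard held straight just outside the rail, parallel to it. The rail's end corners are at wrist pixels (259,175) and (274,175), the guard's corner at (321.5,126), and the strip is above the groove. I'll check the offset from these.

```bash
python3 - <<'E'
from h import *
np.set_printoptions(precision=4,suppress=True)
s=get_state();A=R.from_quat(s["tcp_rot"]).as_matrix();W=cam("wrist",s);e=s["eef_pos"]; a=-.2175
print("TCP now",e,"vs target, stand axes",(e-[.5737,.1973,.1765])@rz(a))
t=e@rz(a)
for n,u,z,m in [("rail rear",(259,175),.112,(.04,.055)),("rail front",(274,175),.112,(.05,.055)),("guard front",(321.5,126),.105+e[2]-.116,(.004,.08)),("guard rear",(312.5,126),.105+e[2]-.116,(0,.08))]:
    q=onz(W,u,z)@rz(a)-t; print(n,"origin rel TCP, stand axes",q[:2]-m)
E
```

```text
TCP now [0.5769 0.1973 0.1866] vs target, stand axes [0.0031 0.0007 0.0101]
rail rear origin rel TCP, stand axes [-0.0752 -0.0033]
rail front origin rel TCP, stand axes [-0.0761 -0.0033]
guard front origin rel TCP, stand axes [-0.002   0.0001]
guard rear origin rel TCP, stand axes [-0.0017  0.0001]
```

```bash

python3 -m handwheel '[[[0,-0.0025,-0.0025,0,0],[0,0,0,0.010,0],[0,0,0,0.009,0],[0,0,0,0.004,0],[0,0,0,0,0],[0,0,0,0,0],[0,0,0,0,0]]]'
python3 - <<'E'
from h import *
s=get_state();print("vs target, stand axes",(s["eef_pos"]-[.5737,.1973,.1465])@rz(-.2175))
E
```

```text
time: 18.1
eef_pos: [0.5729, 0.1952, 0.1613]
tcp_rot: [0.78, 0.626, 0.0, 0.0]
contact_force: [0.6, -0.5, -2.1]
opening: 0.15
finger_force: 78.2
vs target, stand axes [-0.00033168 -0.00224746  0.01480828]
```

```bash

python3 -m handwheel '[[[0,0,0,0.002,0],[0,0,-0.0005,0.002,0],[0,0,-0.0005,0.002,0],[0,0,0,0,0],[0,0,0,0,0]]]'
python3 -m handwheel '[[[0,0,-0.0007,0.002,0],[0,0,-0.0007,0.002,0],[0,0,0,0,0],[0,0,0,0,0]]]'
python3 - <<'E'
from h import *
s=get_state();print("vs target, stand axes",(s["eef_pos"]-[.5737,.1973,.1465])@rz(-.2175))
E
```

```text
time: 18.52
eef_pos: [0.5716, 0.1954, 0.1551]
tcp_rot: [0.78, 0.626, -0.0, -0.0]
contact_force: [-0.3, 0.2, -3.4]
opening: 0.153
finger_force: 78.2
time: 18.85
eef_pos: [0.5702, 0.1956, 0.1511]
tcp_rot: [0.78, 0.626, -0.0, -0.0]
contact_force: [0.3, 0.6, -3.5]
opening: 0.154
finger_force: 78.2
vs target, stand axes [-0.0030663  -0.00238039  0.0045526 ]
```

```bash

python3 -m handwheel '[[[0,0,-0.0002,0.0015,0],[0,0,-0.0002,0.001,0],[0,0,0,0,0],[0,0,0,0,0]]]'
python3 -m handwheel '[[[0,0,-0.0001,0.001,0],[0,0,-0.0001,0.001,0],[0,0,0,0,0],[0,0,0,0,0]]]'
python3 - <<'E'
from h import *
s=get_state();print("vs target, stand axes",(s["eef_pos"]-[.5737,.1973,.1465])@rz(-.2175))
E
```

```text
time: 19.18
eef_pos: [0.5699, 0.1957, 0.1487]
tcp_rot: [0.78, 0.626, -0.0, -0.0]
contact_force: [-0.4, 0.7, -3.3]
opening: 0.155
finger_force: 78.2
time: 19.52
eef_pos: [0.5697, 0.1958, 0.1467]
tcp_rot: [0.78, 0.626, -0.0, -0.0]
contact_force: [0.1, 0.0, -3.2]
opening: 0.156
finger_force: 78.4
vs target, stand axes [-0.00354245 -0.00233942  0.00017781]
```

```bash

python3 -m handwheel '[[[0,0,0,0.001,0],[0,0,0,0,0],[0,0,0,0,0]]]'
python3 -m handwheel '[[[0,0,0,0.001,0],[0,0,0,0,0],[0,0,0,0,0]]]'
python3 -m handwheel '[[[0,0,0,0.001,0],[0,0,0,0,0],[0,0,0,0,0]]]'
```

```text
time: 19.77
eef_pos: [0.5696, 0.1959, 0.1462]
tcp_rot: [0.78, 0.626, -0.0, -0.0]
contact_force: [-2.3, -0.1, -0.6]
opening: 0.154
finger_force: 78.7
time: 20.02
eef_pos: [0.5696, 0.196, 0.146]
tcp_rot: [0.78, 0.626, -0.0, -0.0]
contact_force: [-5.5, -0.1, 5.8]
opening: 0.153
finger_force: 79.5
time: 20.27
eef_pos: [0.5697, 0.196, 0.1459]
tcp_rot: [0.78, 0.626, -0.0, -0.0]
contact_force: [-7.2, -1.1, 9.4]
opening: 0.15
finger_force: 80.0
```

Contact is at the expected home height and the reaction is along the lip normal. I'll ease the load and release.

```bash

python3 -m handwheel '[[[0,0,-0.0015,-0.001,0],[0,0,0,0,0],[0,0,0,0,0]]]' 20
python3 -m handwheel '[[[0.02,0,0,0,0],[0.03,0,0,0,0],[0.04,0,0,0,0],[0.05,0,0,0,0],[0.05,0,0,0,0],[0.05,0,0,0,0]]]'
python3 - <<'E'
from h import *
np.set_printoptions(precision=4,suppress=True)
s=get_state();W=cam("wrist",s);w=viewer.read_camera("wrist");cv2.imwrite("pics/w6.png",w)
for k in ["guard","guard_grip"]: print(k,[(np.array(d["xy"])*[640,480],d["confidence"]) for d in viewer.pinpoint("wrist",k)])
print("expect home grip",proj(W,np.array([[.0697,0,.1625]])@rz(-.2175).T+[.5012,.2113,0]))
E
```

```text
time: 20.52
eef_pos: [0.5693, 0.1961, 0.1458]
tcp_rot: [0.78, 0.626, 0.001, 0.001]
contact_force: [-1.5, -1.3, 5.1]
opening: 0.154
finger_force: 79.3
time: 21.02
eef_pos: [0.5683, 0.1961, 0.1446]
tcp_rot: [0.78, 0.626, -0.0, -0.0]
contact_force: [0.6, 1.0, -0.3]
opening: 0.583
finger_force: 0.0
guard [(array([314.88 , 236.592]), 0.62)]
guard_grip [(array([320.384, 331.584]), 0.65)]
expect home grip [[318.9673 332.6263]]
```

```bash

python3 -m handwheel '[[[0.06,0,0,-0.008,0],[0.0854,0,0,-0.02,0],[0.0854,0,0,-0.035,0],[0.0854,0,0,-0.04,0],[0.0854,0,0,-0.035,0],[0.0854,0,0,-0.02,0],[0.0854,0,0,0,0],[0.0854,0,0,0,0],[0.0854,0,0,0,0]]]'
python3 - <<'E'
from h import *
np.set_printoptions(precision=4,suppress=True)
s=get_state();W=cam("wrist",s);S=cam("scene");T=cam("top");print(s["eef_pos"],s["contact_force"])
w=viewer.read_camera("wrist");cv2.imwrite("pics/w7.png",w); st=lambda P:np.array([P])@rz(-.2175).T+[.5012,.2113,0]
for cn,C in [("wrist",W),("scene",S),("top",T)]:
    viewer.read_camera(cn)
    for k,P in [("guard",[.0677,0,.0305]),("guard_grip",[.0697,0,.1625]),("spray_can",None),("big_socket",None)]:
        o=[(np.round(np.array(d["xy"])*[640,480],1),round(d["confidence"],2)) for d in viewer.pinpoint(cn,k)]
        print(cn,k,o,"expect",proj(C,st(P)) if P else "")
# edges of the sheet top in the wrist picture
m=viewer.outline_of("wrist","guard")
for d in m:
    r=cv2.minAreaRect(np.argwhere(d["mask"])[:,::-1].astype(np.float32)); print("mask",r,d["confidence"])
P=[[.0717,.08,.1355],[.0717,-.08,.1355],[.0677-.045,.08,.1355],[.0677-.045,-.08,.1355]]
print("expected top outline",proj(W,np.vstack([st(p) for p in P])))
if m:
    c=max(cv2.findContours(m[0]["mask"].astype(np.uint8),0,2)[0],key=cv2.contourArea); print(cv2.approxPolyDP(c,3,True)[:,0].tolist())
E
```

```text
time: 21.92
eef_pos: [0.5678, 0.196, 0.3017]
tcp_rot: [0.78, 0.626, -0.001, -0.0]
contact_force: [0.9, 0.1, -1.6]
opening: 0.995
finger_force: 0.0
[0.5678 0.196  0.3017] [ 0.8502  0.1029 -1.6499]
wrist guard [(array([319.5, 196.5]), 0.85), (array([203.3, 209. ]), 0.59), (array([316.5, 210. ]), 0.52)] expect [[317.5201 196.2386]]
wrist guard_grip [(array([323.4, 223.6]), 0.86)] expect [[319.4486 226.6292]]
wrist spray_can [(array([352.3, 326.1]), 0.81)] expect 
wrist big_socket [(array([389. , 181.9]), 0.73)] expect 
scene guard [(array([336.2, 366.6]), 0.62), (array([175.8, 253.9]), 0.38)] expect [[336.9338 365.4132]]
scene guard_grip [(array([335.6, 314.1]), 0.73), (array([265.4, 146.7]), 0.59)] expect [[337.7938 314.7933]]
scene spray_can [(array([279. , 304.7]), 0.58)] expect 
scene big_socket [(array([290.1, 398.3]), 0.71)] expect 
top guard [(array([443.9, 280.9]), 0.93), (array([442.4, 359.1]), 0.88), (array([240.2, 206. ]), 0.78)] expect [[236.8905 203.3228]]
top guard_grip [(array([230.1, 195.9]), 0.94), (array([454.9, 273.1]), 0.91), (array([459.7, 368.7]), 0.66)] expect [[229.6231 192.6785]]
top spray_can [(array([315.8, 209.8]), 0.61)] expect 
top big_socket [(array([244.5, 172.3]), 0.57)] expect 
mask ((299.59393310546875, 210.23519897460938), (175.45443725585938, 61.33369445800781), 87.289794921875) 0.94
expected top outline [[321.8026 124.9947]
 [321.4415 298.5406]
 [262.805  125.0607]
 [270.8942 298.5508]]
[[266, 124], [266, 129], [319, 130], [319, 164], [301, 164], [302, 251], [318, 264], [303, 260], [300, 265], [293, 265], [290, 257], [283, 257], [273, 297], [322, 297], [322, 262], [329, 255], [330, 224], [329, 196], [323, 188], [323, 124]]
```

```bash
python3 - <<'E'
from h import *
np.set_printoptions(precision=4,suppress=True,linewidth=200)
W=cam("wrist"); st=lambda P:np.array(P)@rz(-.2175).T+[.5012,.2113,0]
q=proj(W,st([[.045,.055,.112],[.045,-.055,.112],[.045,0,.112],[-.045,.0,.157]])); print(q)
g=cv2.imread("pics/w7.png").max(2); x0,x1=int(q[0,0]),int(q[1,0])
print([(r,int(g[r,x0])) for r in range(int(q[0,1])-9,int(q[0,1])+10)]); print([(r,int(g[r,x1])) for r in range(int(q[1,1])-9,int(q[1,1])+10)])
E
```

```text
[[291.4645 154.0936]
 [294.0728 265.4009]
 [292.8329 212.4903]
 [182.7898 225.0231]]
[(145, 109), (146, 109), (147, 110), (148, 109), (149, 110), (150, 110), (151, 107), (152, 103), (153, 123), (154, 166), (155, 203), (156, 218), (157, 219), (158, 218), (159, 218), (160, 218), (161, 218), (162, 218), (163, 217)]
[(256, 221), (257, 221), (258, 221), (259, 220), (260, 220), (261, 220), (262, 220), (263, 221), (264, 213), (265, 173), (266, 126), (267, 108), (268, 104), (269, 105), (270, 107), (271, 108), (272, 107), (273, 107), (274, 106)]
```

The rail lies where expected. The guard hangs home within about 1 mm of centre, and the can and socket have not moved. Handing in.

```bash
python3 -c "
from plant import sign_off; print(sign_off())"
```

```text
the job is handed in; nothing more can be done
None
```

The job is handed in at about 22 s on the robot's clock: the wheel was rocked to its end stop away, towards and away again (10–14 N each), and the guard now hangs released on the cleat rail, measured within about 1 mm of its home position.

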